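Turn the peg carousel to the red pegs

TASK

Turn the peg carousel by pushing on the rim of its blue turntable with the fingertips, gently and without touching the cups or pegs, until the cup of red pegs faces front, lined up with the middle of the catch tray on the base. Leave it standing still there: do not lift the carousel or shift its base, and leave everything else on the plank where it is.

Things in the scene. Friction and masses are not known exactly. Their poses are not given: they have to be found in the camera images.
- turntable (a joint): Turn angle of the blue turntable on its base, rad, counter-clockwise seen from above positive, free to turn any number of times both ways; 0 (or any whole turn) = the cup of red pegs points exactly at the catch tray. It turns on a plain bearing with light friction (about 0.4 N at the rim), has no detents, and coasts only a few degrees when let go.
- carousel: Stationary black plastic base of the peg carousel, 1 kg, standing loose on the plank (not fixed down). Origin on the turning axis at the underside, z up; its -x axis points to its front, where the catch tray is. Round foot 200 mm across and 9 mm high, hidden under the wider turntable.
- deck (a point): Centre of the blue turntable's top, on the turning axis. The turntable is a disc 250 mm across (radius 125 mm) from 12 to 30 mm above the plank. It turns with the joint.
- lug (a point): One of 6 equal half-round upright finger lugs on the outside of the turntable's rim, to push against: its centre, 127 mm from the axis, 21 mm above the plank. Lugs are 22 mm wide, reach out to 138 mm from the axis, as high as the disc, 60 degrees apart, half-way between cups. This one lies 150 degrees clockwise (seen from above) from the red cup.
- catch_tray (a point): Centre of the floor of the shallow black catch tray at the front of the base: 104 mm wide, 62 mm front to back, walls 9 mm high, centre 175 mm from the turning axis. It does not turn. The lugs pass above its back edge.
- peg_cups: Insert that rides on the turntable and turns with it: six grey cups (51 mm across at the rim, 42 mm high, centres 68 mm from the axis, 60 degrees apart) full of clothes pegs whose tops stand 94 mm above the plank, and a central post with a carrying ring up to 193 mm. Origin on the turning axis at the level of the plank; its -x axis points to the cup of red pegs. Not to be touched.
- red_cup (a point): Centre of the cup holding the red pegs (the only red things here), 68 mm from the turning axis and 55 mm above the plank; the other cups hold plain wood, green, white and yellow pegs. It turns with the turntable.
- saucer: Blue ceramic saucer, 140 mm across, 18 mm high, beside the carousel; origin at its underside. Leave alone.
- brush: Yellow handled scrubbing brush, 250 mm long along its x, 52 mm wide, 37 mm high, bristles down; origin on the plank near mid-length. Leave alone.
- spare_peg: Single wooden clothes peg lying on its side, 72 mm long along its x, 12 mm high; origin at its underside. Leave alone.
- paddle: Wooden clothes paddle lying flat, 380 mm long along its x, 92 mm wide blade, 16 mm thick; origin at the underside near mid-length. Leave alone.
- soap_box: Clear acrylic soap box with its lid snapped shut and a green soap inside, 82 x 114 x 44 mm; origin at the underside. Leave alone.
- mug: White mug, 78 mm across, 88 mm high, behind the carousel; origin at the underside. Leave alone.
- detergent: White detergent bottle with green cap, 68 mm across, 190 mm high, behind the carousel; origin at the underside. Leave alone.

How it is judged:
By the outcome, as a careful person would: the job done as asked, in the order asked, and still so for the second after the job is handed in, with the robot touching nothing.
It also fails if it takes over 45 s, if anything falls off the work surface, if the arm or the gripper's body presses on something with over 40 N, if the wrist force passes 120 N, or if a joint passes its speed limit or range.

ROBOT

A 6-joint arm with a two-finger parallel gripper is mounted at the origin on the work surface. World frame = base frame: x ahead of the robot, y to its left, z up, the work surface at z = 0. Lengths are in mm, angles in rad, forces in N, time in s.
With the tool pointing down it reaches from about 350 to 875 mm from the base axis. Payload 4.2 kg.
Tool frame: the origin (TCP) lies at the very end of the fingers, on their centre line; the grasp point (between the pads) lies 19 mm behind it; z points along the fingers, y is the line along which they close (so a half turn about z gives the same grasp; the last joint's range is limited). The gripper opens to 85 mm and grips with 20 to 120 N. Pads are 22 mm wide; open, the fingers measure 114 mm over their backs; the gripper's body (76 mm by 85 mm) begins 54 mm behind the grasp point. The pads swing forward as they close: fully open they stand 13 mm farther back than shut.
Start: joints at [1.608, 0.385, 0.008, 0, -1.194, -0.259], TCP at [137.46, 609.675, 231.312] pointing down, gripper open.
Joint ranges: [-3.14, 3.14], [-1.21, 2.06], [-1.07, 1.41], [-3.16, 2.05], [-2.99, -0.16], [-3.1, 3.1]. Speed limits (rad/s): [2.79, 2.79, 3.14, 3.14, 3.14, 3.14].

INTERFACE

Orientations are given as a unit quaternion [x, y, z, w].
In Python, from bench import read_state, get_image, camera_model, job_done gives the robot as it stands.
- The arm moves only by the shell command python3 -m handwheel 'ROWS'. ROWS is JSON, a list of rows, each a list of 7 numbers: the shift along the tool's x, y, z in m, then the turn, a rotation vector about the tool's x, y, z in rad, then the gripper's target within -1 to 1 (fully open at 1, half-way at 0, shut at -1). In form: [[dx, dy, dz, wx, wy, wz, jaw], ...]. A call has 1 to 10 rows; each row is the pose to reach, as a shift and turn from the pose commanded when the call began, along the tool's axes at that moment; what a row does not reach only later rows make up. A row lasts 1/8 s, in which the tool goes at most 62.5 mm and 10.7 degrees, less where a joint would pass 70% of its speed; a pose out of reach is approached as far as the arm can. A call with a gripper value outside its range is refused whole. The fingers move at their own pace and stop on an object; the grip force is fixed at half the most. Time passes only in rows, so rows that repeat a pose let the fingers close. It gives the time, the measured TCP pose, the force, the opening and the grip force at its end, in the units of the state.
- read_state(): the state, without advancing time (a new reading comes with each control period).
- get_image(name): name is "scene" or "top" or "wrist"; returns (picture, depth): 400x640x3 uint8, blue, green, red; 400x640 float32, mm along the optical axis (not along the pixel's ray), 0 where there is no reading.
- camera_model(name): a dict with "K" (3x3 intrinsics, pixels), "rvec" (rotation vector, rad) and "tvec" (3), from world to camera coordinates, as OpenCV has them; the wrist camera has in their place "hand_eye" (4x4, takes a point from camera to tool coordinates, whose origin is the TCP and whose axes are the flange's). Camera axes: x right, y down, z forward; pixel columns grow to the right and rows downward; lengths in mm; the calibration is good to about 2 mm. A picture is of the moment at which its call begins: read the wrist's pose just before it. camera_model takes no time and is no camera call.
- job_done(): hands the job in; it is judged then, once.
The state is a dict: "clock": time; "joints": joint angles; "joint_vel": joint speeds; "joint_efforts": joint torques, N m; "position": TCP position; "ee_rot": TCP orientation; "contact_force": force on the tool from outside, world axes, zero at the start; "wrist_torque": the same for the moment, N m; "gripper_width": finger opening in mm; "grasp_force": force on a finger pad.
Only numpy, scipy, OpenCV 4.12 (cv2) and the standard library are available. Lean on these libraries where they do the work, as an engineer would, in place of code of your own. Each camera call takes 0.05 s, during which the arm holds its last target. There are 200 camera calls.

## Working session

There is one attempt and no reset: what is moved stays moved. The work goes in short steps, Python scripts to look and compute and a shell command to move; the robot and the scene stay as the last step left them, time stands still between calls to the robot, and variables do not carry over. Pictures are saved under pics/ and viewed, at most 10 in all, crops included, and the job is handed in when it is done.

```bash
mkdir -p pics; python3 - <<'E'
from bench import *
import cv2,numpy as np
s=read_state();print(s['clock'],s['position'],s['ee_rot'],s['gripper_width'])
for n in ['top','scene']:
    im,d=get_image(n);cv2.imwrite(f'pics/{n}0.png',im);np.savez(f'{n}0.npz',im=im,d=d)
    m=camera_model(n);print(n,m)
E
```

```text
0.0 [137.35024407 609.12206578 230.22179305] [ 9.93848127e-01 -1.10746175e-01 -5.74862613e-05  1.08753679e-03] 85.3313104258126
top {'K': array([[431.628139  ,   0.        , 322.87212688],
       [  0.        , 431.628139  , 194.99038744],
       [  0.        ,   0.        ,   1.        ]]), 'rvec': array([ 2.1722099 , -2.04946754,  0.20242867]), 'tvec': array([ -20.40366922,  573.82882126, 1550.15797669])}
scene {'K': array([[386.64643908,   0.        , 317.12679638],
       [  0.        , 386.64643908, 199.21083349],
       [  0.        ,   0.        ,   1.        ]]), 'rvec': array([ 0.62021036,  2.5338241 , -1.27027638]), 'tvec': array([ 499.75154766, -106.43711931, 1477.72374377])}
```

View pics/top0.png

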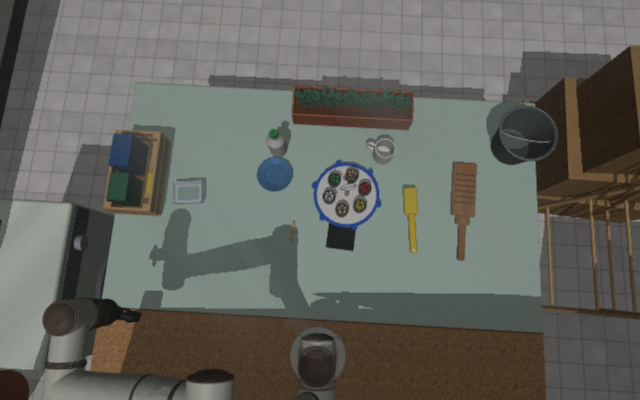

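View pics/scene0.png

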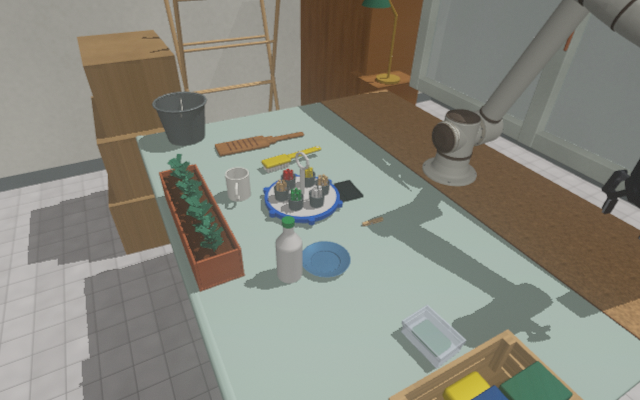

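Top view: carousel centre is near px (347,195), the black catch tray near (341,237) towards the robot, the red cup near (365,187), the saucer at (275,173), the peg at (293,231) and the brush at (411,218). Next I'll measure these.

```bash
cat > h.py <<'E'
import cv2,numpy as np
from bench import *
def ray(n,uv,z):
    m=camera_model(n);R=cv2.Rodrigues(np.array(m['rvec']))[0];t=np.array(m['tvec']).ravel()
    uv=np.atleast_2d(uv).astype(float)
    d=np.c_[uv,np.ones(len(uv))]@np.linalg.inv(m['K']).T@R
    c=-R.T@t
    return c+d*((z-c[2])/d[:,2])[:,None]
def comps(mask,lo=5):
    k,l,st,ce=cv2.connectedComponentsWithStats(mask.astype(np.uint8))
    return [(st[i],ce[i],l==i) for i in range(1,k) if st[i][4]>=lo]
def measure(im,log=True):
    hsv=cv2.cvtColor(im,cv2.COLOR_BGR2HSV);H,S,V=[hsv[...,i].astype(int) for i in range(3)]
    roi=np.zeros(H.shape,bool);roi[145:262,300:395]=1
    b=(H>105)&(H<130)&(S>120)&(V>70)&roi
    pts=np.argwhere(b)[:,::-1]
    P=ray('top',pts,30.)[:,:2]
    hull=cv2.convexHull(P.astype(np.float32))[:,0]
    (cx,cy),r=cv2.minEnclosingCircle(P.astype(np.float32))
    c=np.array([cx,cy])
    rel=P-c;rad=np.hypot(*rel.T);a=np.arctan2(rel[:,1],rel[:,0])
    lug=rad>129
    ph=np.angle(np.exp(6j*a[lug]).sum())/6
    red=((H<8)|(H>172))&(S>110)&(V>50)&roi; red[:, :320]=0
    out=dict(c=c,r=r,lugphase=np.degrees(ph),nl=lug.sum())
    for st,ce,l in comps(red,3):
        q=ray('top',ce,85.)[0,:2]; out.setdefault('red',[]).append((int(st[4]),ce.round(1),q.round(1),round(np.hypot(*(q-c)),1),round(np.degrees(np.arctan2(*(q-c)[::-1])),1)))
    dk=(V<45)&roi;dk[:215]=0
    for st,ce,l in comps(dk,60):
        p=ray('top',np.argwhere(l)[:,::-1],6.)[:,:2].astype(np.float32)
        rr=cv2.minAreaRect(p);q=np.array(rr[0])
        out['tray']=(rr,np.hypot(*(q-c)),np.degrees(np.arctan2(*(q-c)[::-1])))
    return out
E
python3 - <<'E'
from h import *
im=np.load('top0.npz')['im']
for k,v in measure(im).items(): print(k,v)
for n,uv,z in [('saucer',(275,173),18),('peg',(293,231),10),('brushL',(404,188),30),('brushend',(413,250),20),('mug',(384,150),88),('robot',(318,355),100)]: print(n,ray('top',uv,z).round())
cv2.imwrite('pics/crop.png',cv2.resize(im[140:265,255:425],None,fx=4.5,fy=4.5,interpolation=cv2.INTER_CUBIC))
E
```

```text
c [587.1385498  -74.35632324]
r 135.64317321777344
lugphase 16.408388929902863
nl 47
red [(54, array([364.8, 187.3]), array([ 606.3, -139.3]), np.float64(67.8), np.float64(-73.6))]
tray (((427.8905944824219, -62.5211181640625), (99.4032974243164, 85.5614242553711), 85.11187744140625), np.float64(159.6871421046904), np.float64(175.74962867077298))
saucer [[658. 203.  18.]]
peg [[439. 118.  10.]]
brushL [[ 625. -293.   30.]]
brushend [[ 393. -333.   20.]]
mug [[ 752. -205.   88.]]
robot [[ 15.  -3. 100.]]
```

View pics/crop.png

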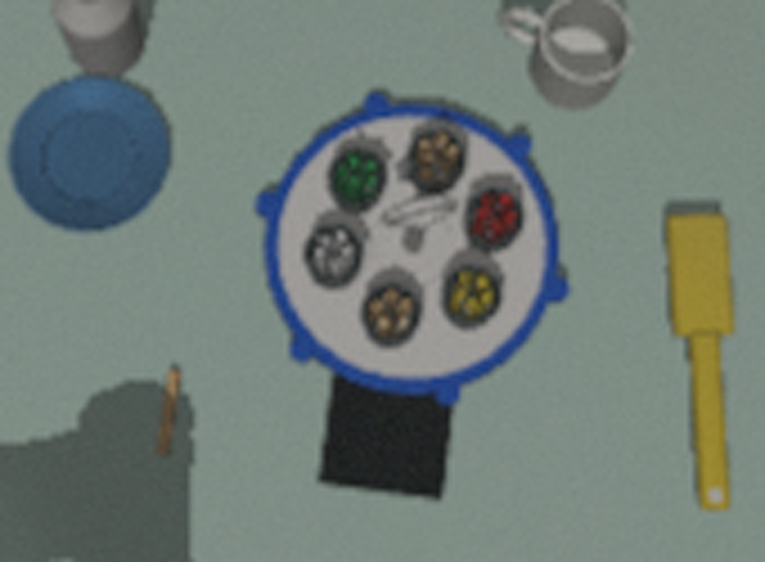

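Crop: the blue rim has six lugs. The red cup is on the right, just behind the 3 o'clock position, and the tray is at the front, slightly left of straight down. Measurements agree with the given sizes: cup radius 67.8 mm, and lug phase 16.4° = cup angle + 30°. The front lies at about 175.4° and the red cup at −73.6°, so the turntable needs about −111° (clockwise). I'll straddle the lug at −103.6° with a narrow jaw and lead it round the front.

```bash
cat >> h.py <<'E'
from scipy.spatial.transform import Rotation as Ro
C=np.array([587.1,-74.4])
def goal(phi,r,z):
    s=read_state();R=Ro.from_quat(s['ee_rot']);p=np.array(s['position'])
    a=np.radians(phi);t=np.r_[C+r*np.array([np.cos(a),np.sin(a)]),z]
    T=Ro.from_matrix(np.c_[[np.cos(a),np.sin(a),0],[np.sin(a),-np.cos(a),0],[0,0,-1.]])
    rel=p[:2]-C
    print('t',s['clock'],'pos',p.round(1),'phi',np.degrees(np.arctan2(rel[1],rel[0])).round(1),'r',np.hypot(*rel).round(1),'F',np.round(s['contact_force'],1),'w',round(s['gripper_width'],1),'q',np.round(s['joints'],2))
    print('shift m',(R.inv().apply(t-p)/1000).round(4),'turn',(R.inv()*T).as_rotvec().round(3))
E
python3 -m handwheel '[[0.037,0.044,0,0,0,0.1,-0.25],[0.073,0.088,0,0,0,0.2,-0.25],[0.11,0.133,0,0,0,0.3,-0.25],[0.147,0.177,0,0,0,0.4,-0.25],[0.184,0.221,0,0,0,0.5,-0.25],[0.22,0.266,0,0,0,0.6,-0.25],[0.257,0.31,0,0,0,0.7,-0.25],[0.293,0.354,0,0,0,0.79,-0.25]]'
python3 -c "
from h import *
goal(-103.6,140,231)"
```

```text
clock: 1.1
position: [345.7, 198.1, 231.3]
ee_rot: [0.874, -0.486, 0.0, -0.0]
contact_force: [1.8, 0.3, 0.3]
gripper_width: 32.2
grasp_force: 0.0
t 1.1 pos [345.7 198.1 231.3] phi 131.5 r 364.0 F [1.8 0.3 0.3] w 32.2 q [ 0.93 -0.01 -0.5  -0.   -1.09 -0.38]
shift m [4.57e-01 3.88e-02 2.00e-04] turn [-0.     0.     0.794]
```

```bash
python3 -m handwheel '[[0.057,0.005,0,0,0,0.1,-0.25],[0.114,0.01,0,0,0,0.2,-0.25],[0.171,0.015,0,0,0,0.3,-0.25],[0.228,0.019,0,0,0,0.4,-0.25],[0.285,0.024,0,0,0,0.5,-0.25],[0.343,0.029,0,0,0,0.6,-0.25],[0.4,0.034,0,0,0,0.7,-0.25],[0.457,0.039,0,0,0,0.794,-0.25],[0.457,0.039,0.05,0,0,0.794,-0.25],[0.457,0.039,0.1,0,0,0.794,-0.25]]'
python3 - <<'E'
from h import *
goal(-103.6,140,60)
im,d=get_image('wrist');im2,_=get_image('top');cv2.imwrite('pics/w1.png',im)
print(measure(im2))
m=camera_model('wrist');print(m['K'],m['hand_eye'])
E
```

```text
clock: 2.35
position: [554.7, -209.2, 129.7]
ee_rot: [-0.618, 0.786, -0.0, 0.0]
contact_force: [0.1, -0.0, 0.0]
gripper_width: 32.2
grasp_force: 0.0
t 2.35 pos [ 554.7 -209.2  129.7] phi -103.5 r 138.6 F [ 0.1 -0.   0. ] w 32.2 q [-0.09  0.42 -0.21 -0.   -0.94 -0.15]
shift m [0.0014 0.0002 0.0697] turn [-0.  0.  0.]
{'c': array([586.79992676, -73.33683014]), 'r': 134.73707580566406, 'lugphase': np.float64(16.976125985234578), 'nl': np.int64(19)}
[[337.29161131   0.         322.61526385]
 [  0.         337.29161131 200.24429181]
 [  0.           0.           1.        ]] [[ 2.69511998e-04 -9.46477426e-01 -3.22769902e-01  8.36467588e+01]
 [ 9.99999959e-01  2.22305394e-04  1.83117908e-04 -5.24647152e-01]
 [-1.01563475e-04 -3.22769938e-01  9.46477446e-01 -1.42084022e+02]
 [ 0.00000000e+00  0.00000000e+00  0.00000000e+00  1.00000000e+00]]
```

View pics/w1.png

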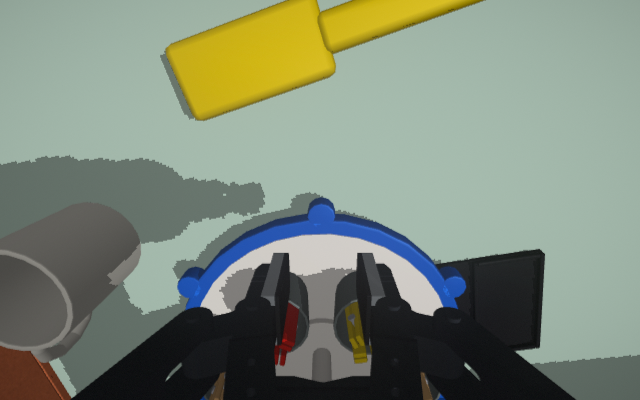

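Wrist view: the lug at px (320,210) is centred between the fingertips (px 280 and 365), with its outer edge at radius ≈139.8 mm. That matches the plan to within 2 mm, so I'm descending to straddle it.

```bash
python3 -m handwheel '[[0.003,-0.001,0.03,0,0,0,-0.25],[0.003,-0.001,0.06,0,0,0,-0.25],[0.003,-0.001,0.08,0,0,0,-0.25],[0.003,-0.001,0.095,0,0,0,-0.25],[0.003,-0.001,0.105,0,0,0,-0.25],[0.003,-0.001,0.115,0,0,0,-0.25],[0.003,-0.001,0.115,0,0,0,-0.25]]'
python3 - <<'E'
from h import *
goal(-103.6,141.5,15)
im,d=get_image('wrist');cv2.imwrite('pics/w2.png',im)
# arc rows: rotate by -th about axis, tool at r
r=141.5
for th in np.arange(3,34,3):
    a=np.radians(th) # clockwise; tool x radial, tool y = clockwise tangent
    print(th,round(r*(np.cos(a)-1)/1000,4),round(r*np.sin(a)/1000,4),round(a,4))
E
```

```text
clock: 3.32
position: [554.7, -211.3, 15.9]
ee_rot: [-0.619, 0.785, 0.0, -0.0]
contact_force: [0.3, 0.0, 0.8]
gripper_width: 31.6
grasp_force: 0.0
t 3.325 pos [ 554.7 -211.3   15.9] phi -103.3 r 140.7 F [0.3 0.  0.8] w 31.6 q [-0.09  0.56 -0.31 -0.   -0.69 -0.14]
shift m [0.0008 0.0007 0.0009] turn [ 0.001 -0.     0.002]
3 -0.0002 0.0074 0.0524
6 -0.0008 0.0148 0.1047
9 -0.0017 0.0221 0.1571
12 -0.0031 0.0294 0.2094
15 -0.0048 0.0366 0.2618
18 -0.0069 0.0437 0.3142
21 -0.0094 0.0507 0.3665
24 -0.0122 0.0576 0.4189
27 -0.0154 0.0642 0.4712
30 -0.019 0.0707 0.5236
33 -0.0228 0.0771 0.576
```

View pics/w2.png

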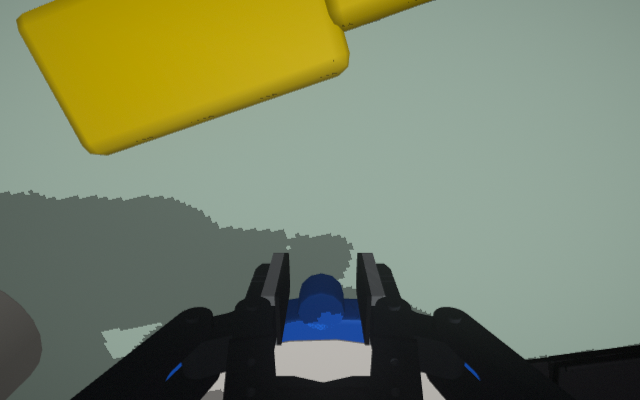

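The lug (px 320,295) sits centred between the fingers (px 280 and 365) with a gap on both sides. Now I'll turn it slowly along the arc.

```bash
python3 -m handwheel '[[0,0.0025,0,0,0,0.017,-0.25],[-0.0001,0.005,0,0,0,0.035,-0.25],[-0.0002,0.0074,0,0,0,0.052,-0.25],[-0.0004,0.0111,0,0,0,0.0785,-0.25],[-0.0009,0.016,0,0,0,0.113,-0.25],[-0.0017,0.0221,0,0,0,0.157,-0.25],[-0.0031,0.0294,0,0,0,0.209,-0.25],[-0.0048,0.0366,0,0,0,0.262,-0.25],[-0.0069,0.0437,0,0,0,0.314,-0.25],[-0.0094,0.0507,0,0,0,0.3665,-0.25]]'
python3 - <<'E'
from h import *
goal(-124.6,141.5,15)
im,_=get_image('top');print(measure(im))
E
```

```text
clock: 4.62
position: [507.4, -190.3, 16.4]
ee_rot: [-0.465, 0.886, -0.0, -0.0]
contact_force: [0.4, -0.4, 1.2]
gripper_width: 32.0
grasp_force: 0.2
t 4.625 pos [ 507.4 -190.3   16.4] phi -124.5 r 140.6 F [ 0.4 -0.4  1.2] w 32.0 q [-0.06  0.5  -0.45  0.   -0.62 -0.55]
shift m [0.0009 0.0002 0.0014] turn [ 0.    -0.    -0.001]
{'c': array([587.97723389, -73.35686493]), 'r': 134.9869384765625, 'lugphase': np.float64(-1.8462937923556761), 'nl': np.int64(24), 'tray': (((425.648193359375, -99.83184814453125), (83.1806640625, 26.480770111083984), 2.527872323989868), np.float64(164.47383419492635), np.float64(-170.73692758925387))}
```

```bash
python3 -m handwheel '[[-0.0002,0.0074,0,0,0,0.0524,-0.25],[-0.0008,0.0148,0,0,0,0.1047,-0.25],[-0.0017,0.0221,0,0,0,0.1571,-0.25],[-0.0031,0.0294,0,0,0,0.2094,-0.25],[-0.0048,0.0366,0,0,0,0.2618,-0.25],[-0.0069,0.0437,0,0,0,0.3142,-0.25],[-0.0094,0.0507,0,0,0,0.3665,-0.25],[-0.0122,0.0576,0,0,0,0.4189,-0.25],[-0.0154,0.0642,0,0,0,0.4712,-0.25],[-0.019,0.0707,0,0,0,0.5236,-0.25]]'
python3 -c "
from h import *
goal(-154.6,141.5,15)"
```

```text
clock: 5.92
position: [460.0, -134.6, 16.4]
ee_rot: [-0.22, 0.975, -0.0, -0.0]
contact_force: [-0.4, 0.7, -0.7]
gripper_width: 31.6
grasp_force: 0.2
t 5.925 pos [ 460.  -134.6   16.4] phi -154.6 r 140.6 F [-0.4  0.7 -0.7] w 31.6 q [ 0.06  0.43 -0.6   0.   -0.54 -1.18]
shift m [ 0.0009 -0.0001  0.0014] turn [ 0. -0.  0.]
```

```bash
python3 -m handwheel '[[-0.0002,0.0074,0,0,0,0.0524,-0.25],[-0.0008,0.0148,0,0,0,0.1047,-0.25],[-0.0017,0.0221,0,0,0,0.1571,-0.25],[-0.0031,0.0294,0,0,0,0.2094,-0.25],[-0.0048,0.0366,0,0,0,0.2618,-0.25],[-0.0069,0.0437,0,0,0,0.3142,-0.25],[-0.0094,0.0507,0,0,0,0.3665,-0.25],[-0.0122,0.0576,0,0,0,0.4189,-0.25],[-0.0154,0.0642,0,0,0,0.4712,-0.25],[-0.019,0.0707,0,0,0,0.5236,-0.25]]'
python3 - <<'E'
from h import *
goal(175.4,141.5,15)
im,_=get_image('top');print(measure(im))
E
```

```text
clock: 7.18
position: [446.6, -62.7, 16.3]
ee_rot: [0.04, 0.999, -0.0, -0.0]
contact_force: [-0.5, -0.9, -0.3]
gripper_width: 31.8
grasp_force: 0.2
t 7.175 pos [446.6 -62.7  16.3] phi 175.2 r 141.0 F [-0.5 -0.9 -0.3] w 31.8 q [ 0.22  0.39 -0.67  0.   -0.51 -1.87]
shift m [ 0.0005 -0.0004  0.0013] turn [-0.    -0.001  0.   ]
{'c': array([587.9440918, -74.3728714]), 'r': 135.8499298095703, 'lugphase': np.float64(-1.0826217261838895), 'nl': np.int64(39), 'red': [(4, array([353.5, 204.5]), array([ 539.7, -100.9]), np.float64(55.1), np.float64(-151.2)), (16, array([357.4, 206.8]), array([ 532.2, -115.4]), np.float64(69.2), np.float64(-143.7))], 'tray': (((412.00531005859375, -63.0147819519043), (60.16765594482422, 102.10509490966797), 3.3356785774230957), np.float64(176.30502294443318), np.float64(176.3062789068291))}
```

```bash
python3 -m handwheel '[[-0.0002,0.0074,0,0,0,0.0524,-0.25],[-0.0008,0.0148,0,0,0,0.1047,-0.25],[-0.0017,0.0221,0,0,0,0.1571,-0.25],[-0.0031,0.0294,0,0,0,0.2094,-0.25],[-0.0048,0.0366,0,0,0,0.2618,-0.25],[-0.0069,0.0437,0,0,0,0.3142,-0.25],[-0.0094,0.0507,0,0,0,0.3665,-0.25],[-0.0122,0.0576,0,0,0,0.4189,-0.25],[-0.0137,0.0609,0,0,0,0.445,-0.25],[-0.0148,0.063,0,0,0,0.461,-0.25]]'
python3 - <<'E'
from h import *
goal(145.4,141.5,15)
im,_=get_image('top');print(measure(im));cv2.imwrite('pics/t2.png',cv2.resize(im[140:265,255:425],None,fx=4.5,fy=4.5,interpolation=cv2.INTER_CUBIC))
# tray edges in the first, unobstructed image, subpixel rows crossing
g=np.load('top0.npz')['im'].astype(float).mean(2)
L=[];Rr=[]
for v in range(227,245):
    row=g[v,315:370];lo=row<55+0*row
    i=np.flatnonzero(lo); 
    a,b=i[0],i[-1]; th=60
    f=lambda j,k:j+(th-row[j])/(row[k]-row[j])*(k-j)
    L.append((315+f(a,a-1),v));Rr.append((315+f(b,b+1),v))
L=ray('top',L,9.)[:,:2];Rr=ray('top',Rr,9.)[:,:2]
for e in (L,Rr):
    vx,vy,x0,y0=cv2.fitLine(e.astype(np.float32),cv2.DIST_HUBER,0,.01,.01).ravel()
    print('edge',np.degrees(np.arctan2(vy,vx)),'perp offset from C',(587.3-x0)*vy-(-74.2-y0)*vx)
E
```

```text
clock: 8.48
position: [466.4, -1.2, 16.3]
ee_rot: [0.266, 0.964, -0.0, -0.0]
contact_force: [-0.8, 0.7, 0.2]
gripper_width: 32.0
grasp_force: 0.2
t 8.475 pos [466.4  -1.2  16.3] phi 148.8 r 141.1 F [-0.8  0.7  0.2] w 32.0 q [ 0.35  0.41 -0.63 -0.   -0.53 -2.46]
shift m [0.0001 0.0083 0.0013] turn [-0.    -0.     0.065]
{'c': array([586.70257568, -73.57051849]), 'r': 135.5745849609375, 'lugphase': np.float64(-27.677894413041717), 'nl': np.int64(36), 'red': [(48, array([346.1, 209.7]), array([519., -75.]), np.float64(67.7), np.float64(-178.8))], 'tray': (((427.89862060546875, -46.96129608154297), (130.84170532226562, 85.78875732421875), 87.27423858642578), np.float64(161.01784642030287), np.float64(170.48787302112072))}
edge -4.111167 perp offset from C 50.51455
edge -1.4719955 perp offset from C -41.89127
```

View pics/t2.png

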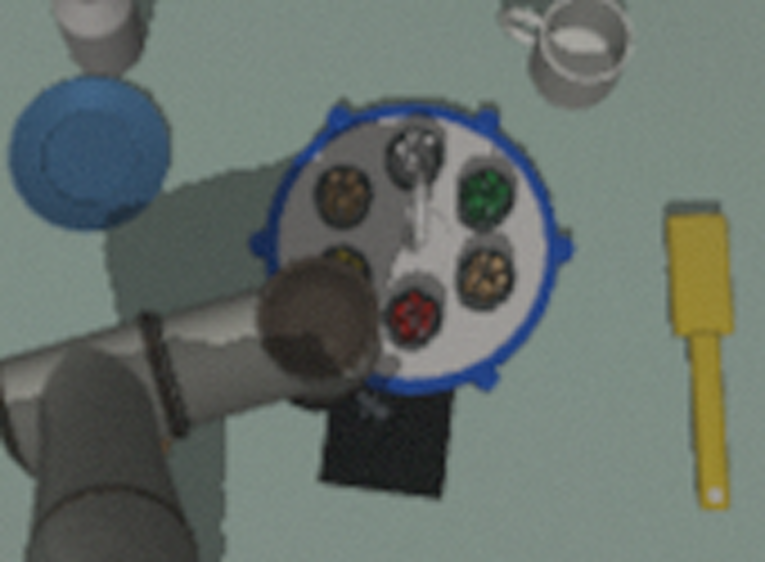

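Top view: the red cup (px ≈412,315 in the crop) is nearly in front, about 6° short of the tray axis. The base has not moved. I'll creep the rest, then clear the gripper so I can measure unobstructed.

```bash
python3 -m handwheel '[[0,0.0037,0,0,0,0.026,-0.25],[-0.0002,0.0074,0,0,0,0.0524,-0.25],[-0.0005,0.0111,0,0,0,0.0785,-0.25],[-0.0007,0.0133,0,0,0,0.094,-0.25],[-0.0008,0.0147,0,0,0,0.104,-0.25],[-0.0009,0.0154,0,0,0,0.109,-0.25],[-0.0009,0.0154,0,0,0,0.109,-0.25]]'
python3 - <<'E'
from h import *
goal(142.5,141.5,15)
im,_=get_image('top');m=measure(im);print(m)
iw,_=get_image('wrist');cv2.imwrite('pics/w3.png',iw)
E
```

```text
clock: 9.4
position: [475.4, 11.7, 16.3]
ee_rot: [0.318, 0.948, 0.0, 0.0]
contact_force: [-0.4, 0.1, -1.5]
gripper_width: 31.9
grasp_force: 0.2
t 9.4 pos [475.4  11.7  16.3] phi 142.4 r 141.0 F [-0.4  0.1 -1.5] w 31.9 q [ 0.37  0.42 -0.61  0.   -0.54 -2.59]
shift m [ 0.0005 -0.0003  0.0013] turn [0.    0.    0.007]
{'c': array([588.61450195, -75.00039673]), 'r': 135.32093811035156, 'lugphase': np.float64(25.469325615351693), 'nl': np.int64(35), 'red': [(57, array([344.2, 209.6]), array([518.9, -68. ]), np.float64(70.1), np.float64(174.3))], 'tray': (((433.56707763671875, -40.91365051269531), (144.28305053710938, 93.17040252685547), 85.231201171875), np.float64(158.7501497786174), np.float64(167.6009309154629))}
```

View pics/w3.png

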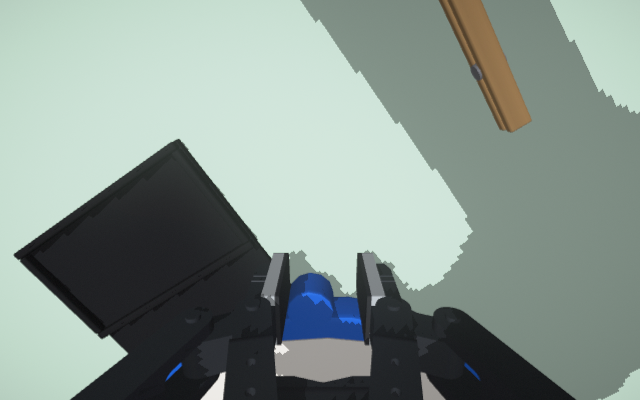

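The left finger (px ~283) is touching the lug, with a gap on the right. I'll back off about 5 mm to centre the fingers, lift straight up, and move aside to measure.

```bash
python3 -m handwheel '[[0.001,-0.0025,0,0,0,0,-0.25],[0.001,-0.005,0,0,0,0,-0.25],[0.001,-0.005,-0.01,0,0,0,-0.25],[0.001,-0.005,-0.03,0,0,0,-0.25],[0.001,-0.005,-0.07,0,0,0,-0.25],[0.001,-0.005,-0.12,0,0,0,-0.25],[0.03,0.03,-0.16,0,0,0,-0.25],[0.07,0.07,-0.18,0,0,0,-0.25],[0.11,0.11,-0.18,0,0,0,-0.25],[0.15,0.15,-0.18,0,0,0,-0.25]]'
cat >> h.py <<'E'
def final(N=5):
    A=[]
    for _ in range(N):
        im,_=get_image('top');A.append(im.astype(float))
    im=np.mean(A,0).astype(np.uint8);m=measure(im)
    for k,v in m.items(): print(k,v)
    hsv=cv2.cvtColor(im,cv2.COLOR_BGR2HSV);H,S,V=[hsv[...,i].astype(int) for i in range(3)]
    roi=np.zeros(H.shape,bool);roi[145:262,300:395]=1
    b=(H>105)&(H<130)&(S>120)&(V>70)&roi
    cn=max(cv2.findContours(b.astype(np.uint8),cv2.RETR_EXTERNAL,cv2.CHAIN_APPROX_NONE)[0],key=len)[:,0]
    P=ray('top',cn,30.)[:,:2]
    c=m['c'].copy()
    for _ in range(10):  # rim circle, lugs left out, algebraic fit
        q=P[abs(np.hypot(*(P-c).T)-np.median(np.hypot(*(P-c).T)))<3]
        s=np.linalg.lstsq(np.c_[2*q,np.ones(len(q))],(q**2).sum(1),rcond=None)[0];c=s[:2]
    print('rim c',c.round(1),'r',np.sqrt(s[2]+c@c).round(1))
    rel=P-c;l=np.hypot(*rel.T)>130;a=np.arctan2(rel[l,1],rel[l,0])
    print('cup from lugs mod60',np.degrees(np.angle(np.exp(6j*a).sum())/6)%60+150)
    g=im.astype(float).mean(2);th=70;E=[[],[],[]]
    for v in range(230,243):
        row=g[v];i=338
        while row[i]<th:i-=1
        E[0].append((i+(row[i]-th)/(row[i]-row[i+1]),v)); i=338
        while row[i]<th:i+=1
        E[1].append((i-(row[i]-th)/(row[i]-row[i-1]),v))
    for u in range(330,353):
        v=238
        while g[v,u]<th:v+=1
        E[2].append((u,v-(g[v,u]-th)/(g[v,u]-g[v-1,u])))
    F=[cv2.fitLine(ray('top',e,9.)[:,:2].astype(np.float32),cv2.DIST_HUBER,0,.01,.01).ravel() for e in E]
    def X(p,q): # line intersection
        t=np.linalg.solve(np.c_[p[:2],-q[:2]],q[2:]-p[2:]);return p[2:]+t[0]*p[:2]
    a,b2=X(F[0],F[2]),X(F[1],F[2]);mid=(a+b2)/2;d=mid-c
    print('edge angs',[np.degrees(np.arctan2(f[1],f[0])).round(2) for f in F],'front width',np.hypot(*(a-b2)).round(1),'mid dist',np.hypot(*d).round(1),'FRONT',np.degrees(np.arctan2(d[1],d[0])).round(2))
E
python3 - <<'E'
from h import *
goal(142.5,141.5,200)
final()
E
```

```text
clock: 10.75
position: [445.9, 223.5, 197.9]
ee_rot: [0.318, 0.948, 0.001, 0.001]
contact_force: [0.8, -1.0, 0.8]
gripper_width: 32.1
grasp_force: 0.0
t 10.75 pos [445.9 223.5 197.9] phi 115.4 r 329.7 F [ 0.8 -1.   0.8] w 32.1 q [ 0.79  0.2  -0.35  0.   -1.02 -3.01]
shift m [-0.1509 -0.1513 -0.0025] turn [0.003 0.    0.006]
c [587.99108887 -73.1603241 ]
r 135.5460662841797
lugphase 25.74568034632721
nl 46
red [(58, array([344.1, 209.6]), array([518.8, -67.5]), np.float64(69.4), np.float64(175.4))]
tray (((429.4919738769531, -62.107322692871094), (100.2586898803711, 88.39183807373047), 85.42623138427734), np.float64(158.88404039651098), np.float64(176.0109130774966))
rim c [587.2 -73.9] r 122.2
cup from lugs mod60 175.56577253457453
edge angs [np.float32(1.58), np.float32(-3.72), np.float32(85.87)] front width 99.6 mid dist 204.3 FRONT 176.1
```

The red cup is at 175.5° and the tray front at 176.0°, so they agree within measurement error. The base centre has moved less than 1 mm and the robot is clear, so I'm handing in.

```bash
python3 -c "
from bench import *
print(job_done())"
```

```text
the job is handed in; nothing more can be done
None
```

I turned the carousel about 111° clockwise by a rim lug; the red cup now stands about 0.5° from the catch tray's middle by the top camera, the base moved less than 1 mm, the robot is clear, and the job was handed in at about 11 s.

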